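# Lay down the flags of the in/out board

### The arm

A 6-joint arm with a two-finger parallel gripper is mounted at the origin on the work surface. World frame = base frame: x ahead of the robot, y to its left, z up, the work surface at z = 0. Lengths are in mm, angles in rad, forces in N, time in s.
With the tool pointing down it reaches from about 350 to 775 mm from the base axis. Payload 7.3 kg.
Tool frame: the origin (TCP) lies between the finger pads, 19 mm behind the fingertips; this is the grasp point; z points along the fingers, y is the line along which they close (so a half turn about z gives the same grasp; the last joint's range is limited). The gripper opens to 92 mm and grips with 3 to 60 N. Pads are 19 mm wide; open, the fingers measure 130 mm over their backs; the gripper's body (75 mm by 190 mm) begins 47 mm behind the grasp point.
Start: joints at [-1.405, 0.342, 1.524, -0, 1.275, -0.146], TCP at [161.078, -499.697, 245.541] pointing down, gripper open.
Joint ranges: [-2.53, 2.53], [-0.77, 2.02], [0.04, 2.7], [-1, 4.14], [0.28, 2.66], [-3.11, 3.11]. Speed limits (rad/s): [2.57, 2.57, 3.14, 3.14, 3.14, 3.14].

### API

Orientations are given as [roll, pitch, yaw] about the fixed x, y, z axes, in that order (R = Rz(yaw) Ry(pitch) Rx(roll)).
In Python, from plant import get_obs, capture, bot, spot_in, trace, pinpoint gives the robot as it stands.
- The arm moves only by the tool play_rows, never from a script. Its argument "rows" is a list of rows, each a list of 2 entries, a list of its own where there are three numbers: the shift along the world's x, y, z in units of 3 cm (1.0 is 3 cm), then the turn, a rotation vector about the world's x, y, z in units of 8 degrees (1.0 is 8 degrees). A call has 1 to 12 rows; each row shifts and turns the commanded pose from where the row before left it; what a row does not reach is not made up. A row lasts 1/8 s, in which the tool goes at most 62.5 mm and 10.7 degrees, less where a joint would pass 70% of its speed; a pose out of reach is approached as far as the arm can. A call with a number of a shift or a turn outside -1 to 1 is refused whole. A call with a gripper value outside its range is refused whole. "hand" is the opening, from -1 (shut) to 1 (fully open), set as the call begins (left out, the last holds). The fingers move at their own pace and stop on an object; the grip force is fixed at half the most. Time passes only in rows, so rows that do not move let the fingers close. It gives the time, the measured TCP pose, the force, the opening and the grip force at its end, in the units of the state.
- get_obs(): the state, without advancing time (a new reading comes with each control period).
- capture(name): name is "scene" or "top"; returns a dict with "frame" (420x560x3 uint8, red, green, blue), "fov_y" (degrees; the focal length in pixels is half the picture's height over the tangent of half this angle, whatever the lens; pixels are square), "cx", "cy" (the principal point, pixels), "rvec" (rotation vector, rad) and "tvec" (3), from world to camera coordinates, as OpenCV has them. Camera axes: x right, y down, z forward; pixel columns grow to the right and rows downward; lengths in mm; the calibration is good to about 2 mm. A picture is of the moment at which its call begins. There is no depth.
- bot.close_job(): hands the job in; it is judged then, once.
Trained networks look in the newest picture that a camera, given by its name, has taken for a name from the list of things; names that differ only in an ending like _2 or _b are one class to them, and where a whole thing is asked for, a point or a joint stands for the part that bears it (a point fixed in the world has none). Each returns a list of dicts, best first, with "p" (0 to 1); they miss things now and then, are a little off and sometimes report something else, mostly with a low value. They report only what shows in the picture. A call takes as long as a camera call.
- spot_in(query, camera): "at" ([row, column] in pixels, amid what is visible of it).
- trace(query, camera): "mask" (420x560 bool, what is visible of it) and "at" ([row, column] in pixels, amid what is visible of it).
- pinpoint(query, camera): "at" ([row, column] in pixels: a listed point, or the origin of a listed thing).
The state is a dict: "time": time; "joint_positions": joint angles; "dq": joint speeds; "tau": joint torques, N m; "tool_pos": TCP position; "tcp_rot": TCP orientation; "contact_force": force on the tool from outside, world axes, zero at the start; "moment": the same for the moment, N m; "grip_width": finger opening in mm; "finger_force": force on a finger pad.
Only numpy, scipy, OpenCV 4.12 (cv2) and the standard library are available. Lean on these libraries where they do the work, as an engineer would, in place of code of your own. Each camera call takes 0.05 s, during which the arm holds its last target. There are 200 camera calls.

### The job

Closing time at the reception desk: stroke your closed fingertips lightly along the row of flags on the in/out board, in one pass without lifting off in between, so that the five narrow flags fold down one after another, beginning with the one farthest from the wide flag. Leave the wide flag at the end standing, do not press hard on the board or pick up or shift it, and leave the tape, booklets, smartphone and mug where they are.

Things in the scene. Friction and masses are not known exactly. Their poses are not given: they have to be found in the camera images.
- board: In/out board: dark wooden base 90 (x) x 370 (y) x 18 mm high, about 0.85 kg, loose on the desk; origin at the centre of its underside, z up. Six white flags, 4 mm thick, are hinged in a straight row along its y axis at x = 0. Hinge lines are parallel to its x axis, 3 mm above the wood, barrels 6 mm thick. Each flag runs from its hinge towards +y; lying flat, its top is 23 mm above the desk.
- row_start (a point): Point on the board at the first narrow flag's hinge line: board x 0, y -140, z 23 mm (the height of the flat flags' tops); axes as the board's. Raised flags lean over towards board +y: fingertips moving towards +y meet the sloping upper faces and fold them down; moving towards -y they would jam under the free ends.
- row_end (a point): Point on the board at the free end of the fifth narrow flag when flat: board x 0, y +76, z 23 mm; axes as the board's. The wide flag's hinge lies 39 mm further towards +y.
- flag1 (a joint): Narrow flag number 1 of 5, 40 mm wide (board x), 36 mm long from hinge to free end, hinge at board y = -140 mm. Value: angle in rad, 0 = lying flat (a stop), up to 1.3 = nearly upright; starts between 0.75 and 1.15. A stiff hinge keeps it wherever it is left; about 1 N at the free end folds it, more near the hinge.
- flag2 (a joint): Narrow flag number 2 of 5, 40 mm wide (board x), 36 mm long from hinge to free end, hinge at board y = -95 mm. Value: angle in rad, 0 = lying flat (a stop), up to 1.3 = nearly upright; starts between 0.75 and 1.15. A stiff hinge keeps it wherever it is left; about 1 N at the free end folds it, more near the hinge.
- flag3 (a joint): Narrow flag number 3 of 5, 40 mm wide (board x), 36 mm long from hinge to free end, hinge at board y = -50 mm. Value: angle in rad, 0 = lying flat (a stop), up to 1.3 = nearly upright; starts between 0.75 and 1.15. A stiff hinge keeps it wherever it is left; about 1 N at the free end folds it, more near the hinge.
- flag4 (a joint): Narrow flag number 4 of 5, 40 mm wide (board x), 36 mm long from hinge to free end, hinge at board y = -5 mm. Value: angle in rad, 0 = lying flat (a stop), up to 1.3 = nearly upright; starts between 0.75 and 1.15. A stiff hinge keeps it wherever it is left; about 1 N at the free end folds it, more near the hinge.
- flag5 (a joint): Narrow flag number 5 of 5, 40 mm wide (board x), 36 mm long from hinge to free end, hinge at board y = +40 mm. Value: angle in rad, 0 = lying flat (a stop), up to 1.3 = nearly upright; starts between 0.75 and 1.15. A stiff hinge keeps it wherever it is left; about 1 N at the free end folds it, more near the hinge.
- wideflag (a joint): The wide flag at the end of the row, 66 mm wide (board x), 45 mm long, hinge at board y = +115 mm. Same hinge and angle convention; starts between 0.9 and 1.1 and must stay raised.
- tape: Cardboard-coloured roll of tape lying flat, outer diameter 90, hole 74, height 25 mm, on the board's +x side; origin at the centre of its underside. Bystander.
- booklets: Pile of green and white booklets 104 x 152 x 28 mm high, on the board's +x side; origin at the centre of its underside. Bystander.
- phone: Smartphone lying flat, 72 x 148 x 9 mm, on the board's -x side; origin at the centre of its underside. Bystander.
- mug: White ceramic cup, 76 mm across the rim, 85 mm high, on the board's -x side; origin at the centre of its underside. Bystander.

How it is judged:
By the outcome, as a careful person would: the job done as asked, in the order asked, and still so for the second after the job is handed in, with the robot touching nothing.
It also fails if it takes over 35 s, if anything falls off the work surface, if the arm or the gripper's body presses on something with over 40 N, if the wrist force passes 120 N, or if a joint passes its speed limit or range.

## Working session

There is one attempt and no reset: what is moved stays moved. The work goes in short steps, Python scripts to look and compute and a tool call to move; the robot and the scene stay as the last step left them, time stands still between calls to the robot, and variables do not carry over. Pictures are saved under pics/ and viewed, at most 10 in all, crops included, and the job is handed in when it is done.

Besides the shell and the picture viewer there is one more tool, called after "Request:" as name([rows], argument=value, ...), one row to a line, values as JSON. play_rows: Moves the arm, as the interface text tells. Shifts and turns lie within -1 to 1; 1 stands for 3 cm of shift or 8 degrees of turn. Its arguments: {"type":"object","properties":{"rows":{"type":"array"},"hand":{"type":"number"}},"required":["rows"]}

```bash
mkdir -p pics; cat > h.py <<'E'
import numpy as np, cv2
from plant import get_obs, capture, bot, spot_in, trace, pinpoint
def cam(c):
    f=210/np.tan(np.radians(c["fov_y"])/2)
    R=cv2.Rodrigues(np.array(c["rvec"],float))[0]; t=np.array(c["tvec"],float).ravel()
    return f,c["cx"],c["cy"],R,t
def ray(c,at,z):
    f,cx,cy,R,t=cam(c); d=R.T@np.array([(at[1]-cx)/f,(at[0]-cy)/f,1]); o=-R.T@t
    return o+d*(z-o[2])/d[2]
def proj(c,P):
    f,cx,cy,R,t=cam(c); q=(R@np.atleast_2d(P).T).T+t
    return np.c_[q[:,1]/q[:,2]*f+cy, q[:,0]/q[:,2]*f+cx]
E
python3 - <<'E'
from h import *
Z=dict(board=0,row_start=23,row_end=23,tape=0,booklets=0,phone=0,mug=0)
ims=[]
for n in("top","scene"):
    c=capture(n); ims.append(c["frame"][...,::-1]); print(n,c["fov_y"],-cam(c)[3].T@cam(c)[4])
    for q,z in Z.items():
        for r in pinpoint(q,n)[:2]: print(q,round(r["p"],2),np.round(r["at"]),np.round(ray(c,r["at"],z)))
    for q in ["board"]:
        for r in trace(q,n)[:1]:
            m=r["mask"].astype(np.uint8); ys,xs=np.nonzero(m); print("mask",m.sum(),r["p"])
            np.save(f"m_{n}.npy",m)
    cv2.imwrite(f"pics/{n}.png",ims[-1])
print(get_obs())
E
```

```text
top 45.08250304288863 [466.59365714  47.41636367 825.87760709]
board 0.82 [238. 300.] [565. -23.   0.]
row_start 0.94 [210. 380.] [ 612. -151.   23.]
row_end 0.61 [246. 250.] [547.  58.  23.]
phone 0.81 [292. 349.] [ 480. -104.    0.]
mug 0.65 [333. 233.] [410.  80.   0.]
mask 12593 0.61
scene 50.412125310233975 [ 848.56632828 -245.13348308  674.46352527]
board 0.63 [249. 259.] [571. -15.   0.]
row_start 0.84 [312. 210.] [ 606. -151.   23.]
row_end 0.87 [210. 281.] [552.  57.  23.]
booklets 0.89 [231. 357.] [666. 130.   0.]
phone 0.72 [251. 183.] [ 482. -110.    0.]
mug 0.66 [169. 235.] [413.  72.   0.]
mask 11065 0.95
{'time': 0.9, 'joint_positions': array([-1.40501984e+00,  3.41974878e-01,  1.52409077e+00,  1.62983005e-05,
        1.27539533e+00, -1.45987373e-01]), 'dq': array([-1.87197513e-04,  9.18508837e-05,  2.18080781e-04, -8.32761721e-04,
        1.36646289e-03, -2.74587934e-04]), 'tau': array([-5.82670509e-04, -4.31122828e+01, -2.44480366e+01,  7.19450321e-02,
        4.81157599e-02,  1.26593801e-05]), 'tool_pos': array([ 161.0732177 , -499.70434563,  245.55678625]), 'tcp_rot': array([3.14146011e+00, 3.72829740e-06, 3.11759112e-01]), 'contact_force': array([ 0.31602059, -0.36220538, -0.34739082]), 'moment': array([-0.00488398, -0.01223415, -0.01375684]), 'finger_force': 0.0, 'grip_width': 91.3864988647705}
```

View pics/top.png

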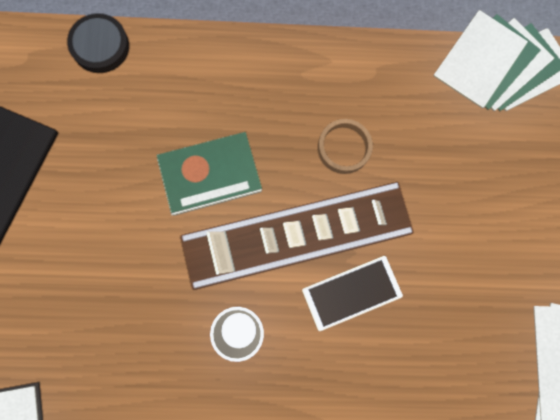

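View pics/scene.png

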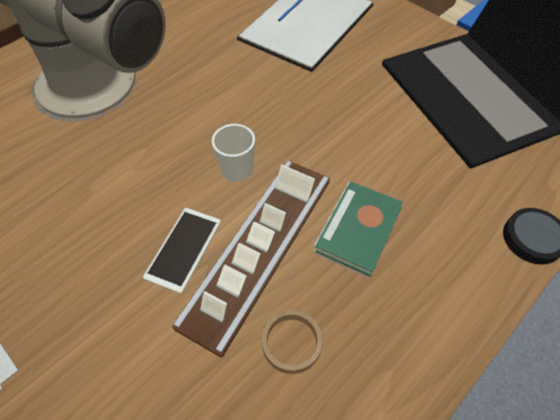

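Top view: the board runs from col 410 (start, right) to col 185 (wide flag, left). Its five narrow flags are at cols 380, 348, 322, 294 and 269, and the phone, mug, booklets and tape are clear of the row. The scene view agrees. Next I'll refine the board pose.

```bash
python3 - <<'E'
from h import *
from scipy.optimize import least_squares
cs={n:capture(n) for n in("top","scene")}
# outline fit: project board box hull, match against mask boundary of dark/board mask
import sys
box=np.array([[x,y,z] for x in(-45,45) for y in(-185,185) for z in(0,18)],float)
def W(p,P): 
    c,s=np.cos(p[2]),np.sin(p[2]); return np.c_[p[0]+c*P[:,0]-s*P[:,1],p[1]+s*P[:,0]+c*P[:,1],P[:,2]]
def resid(p,ns):
    r=[]
    for n in ns:
        hull=cv2.convexHull(proj(cs[n],W(p,box)).astype(np.float32))
        d=np.array([cv2.pointPolygonTest(hull,(float(a),float(b)),True) for a,b in B[n]])
        r.append(d)
    return np.concatenate(r)
B={}
for n in cs:
    m=np.load(f"m_{n}.npy"); k,_=cv2.findContours(m,cv2.RETR_EXTERNAL,cv2.CHAIN_APPROX_NONE)
    B[n]=max(k,key=len)[:,0,::-1].astype(float)
for ns in(["top"],["scene"],["top","scene"]):
    s=least_squares(resid,[580,-17,.27],args=(ns,),loss="soft_l1",f_scale=1.0,x_scale=[10,10,.1],diff_step=1e-3)
    r=resid(s.x,ns); print(ns,s.x,np.median(abs(r)),W(s.x,np.array([[0,-140,23],[0,76,23.]])).round(1).tolist())
p=s.x
for n in cs:
    im=cs[n]["frame"][...,::-1].copy()
    L=[[-45,-185,18],[45,-185,18],[45,185,18],[-45,185,18]]
    q=proj(cs[n],W(p,np.array(L,float)))[:,::-1]; im=cv2.resize(im,None,fx=1.4,fy=1.4)
    cv2.polylines(im,[np.round(q*1.4).astype(int)],1,(0,0,255),1)
    for y in(-140,-95,-50,-5,40):
        q=proj(cs[n],W(p,np.array([[-20,y,21],[20,y,21.]])))[:,::-1]; cv2.polylines(im,[np.round(q*1.4).astype(int)],0,(0,255,0),1)
    a=(np.array([130,150,460,300])*1.4 if n=="top" else np.array([150,130,400,370])*1.4).astype(int)
    cv2.imwrite(f"pics/fit_{n}.png",im[a[1]:a[3],a[0]:a[2]])
a,b=cv2.imread("pics/fit_top.png"),cv2.imread("pics/fit_scene.png")
o=np.zeros((max(a.shape[0],b.shape[0]),a.shape[1]+b.shape[1],3),np.uint8);o[:a.shape[0],:a.shape[1]]=a;o[:b.shape[0],a.shape[1]:]=b
cv2.imwrite("pics/fit.png",cv2.resize(o,(800,int(800*o.shape[0]/o.shape[1]))))
E
```

```text
['top'] [ 5.69789805e+02 -1.77728947e+01  2.78274112e-01] 0.8722241793590226 [[608.2, -152.4, 23.0], [548.9, 55.3, 23.0]]
['scene'] [ 5.71380021e+02 -1.66038893e+01  2.80333873e-01] 1.0896309232077728 [[610.1, -151.1, 23.0], [550.4, 56.4, 23.0]]
['top', 'scene'] [ 5.70339790e+02 -1.72147732e+01  2.80207004e-01] 0.8935894768443917 [[609.1, -151.8, 23.0], [549.3, 55.8, 23.0]]
```

View pics/fit.png

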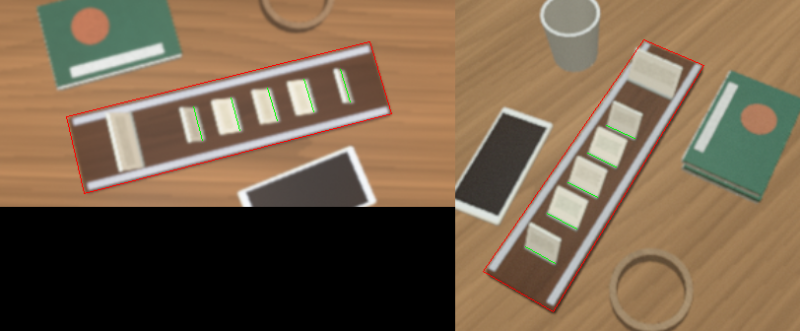

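The fit lies on the board edges and hinge lines in both views: origin (570, -17), yaw 0.280. I'll tilt the closed fingertips 20° like a ski, so the front edge meets the flags high and the rear edge flattens them. Before stroking I'll check the tip height on bare desk in front of the board.

Request:
play_rows([
  [[0.93, 0.5, 0], [0, 0, -0.23]],
  [[0.93, 0.5, 0], [0.8, 0.23, 0]],
  [[0.93, 0.5, 0], [0.8, 0.23, 0]],
  [[0.93, 0.5, 0], [0.8, 0.23, 0]],
  [[0.93, 0.5, 0], [0, 0, 0]],
  [[0.93, 0.5, 0], [0, 0, 0]],
  [[0.93, 0.5, 0], [0, 0, 0]],
  [[0.93, 0.5, 0], [0, 0, 0]],
  [[0.93, 0.5, 0], [0, 0, 0]],
  [[0.93, 0.5, 0], [0, 0, 0]],
  [[0.93, 0.5, 0], [0, 0, 0]],
  [[0.93, 0.5, 0], [0, 0, 0]],
], hand=-1)

```text
time: 2.5
tool_pos: [496.8, -319.2, 245.4]
tcp_rot: [-2.793, 0.0, 0.28]
contact_force: [-0.4, 0.3, -0.5]
grip_width: 0.5
finger_force: 0.0
```

Request:
play_rows([
  [[0.94, 0.49, -0.9], [0, 0, 0]],
  [[0.94, 0.49, -0.9], [0, 0, 0]],
  [[0.94, 0.49, -0.9], [0, 0, 0]],
  [[0.94, 0.49, -0.9], [0, 0, 0]],
  [[0.92, 0.49, -0.9], [0, 0, 0]],
  [[0, 0, -0.8], [0, 0, 0]],
  [[0, 0, 0], [0, 0, 0]],
  [[0, 0, 0], [0, 0, 0]],
])

```text
time: 3.5
tool_pos: [636.5, -246.7, 87.6]
tcp_rot: [-2.794, -0.001, 0.279]
contact_force: [0.4, -0.4, 0.0]
grip_width: 0.4
finger_force: 0.0
```

```bash
python3 - <<'E'
from h import *
from scipy.spatial.transform import Rotation as Ro
o=get_obs(); print(o["time"],o["tool_pos"],o["tcp_rot"],o["contact_force"],o["grip_width"])
R=Ro.from_euler("xyz",o["tcp_rot"]).as_matrix(); print(R.round(3))
c=capture("scene"); cv2.imwrite("pics/g.png",cv2.resize(c["frame"][...,::-1][150:420,50:410],(800,600)))
E
```

```text
3.5 [ 636.48129463 -246.73063538   87.59418165] [-2.79392704e+00 -7.51993507e-04  2.79214913e-01] [ 0.37075895 -0.389415    0.044205  ] 0.4248133949617239
[[ 0.961  0.259 -0.093]
 [ 0.276 -0.904  0.328]
 [ 0.001 -0.341 -0.94 ]]
```

View pics/g.png

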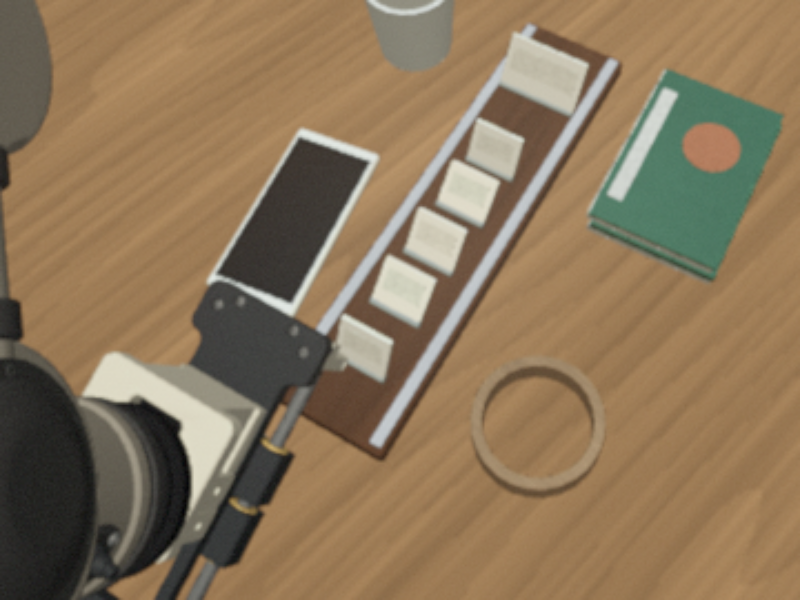

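The closed gripper is tilted the right way in front of the board, with the body trailing and clear. Flag 1 is at about (365, 348) in this crop. Now I'll probe the desk lightly.

Request:
play_rows([
  [[0, 0, -0.9], [0, 0, 0]],
  [[0, 0, -0.9], [0, 0, 0]],
  [[0, 0, -0.2], [0, 0, 0]],
  [[0, 0, 0], [0, 0, 0]],
])

```text
time: 4.05
tool_pos: [636.6, -246.7, 27.6]
tcp_rot: [-2.794, -0.001, 0.279]
contact_force: [-0.4, -0.5, -1.0]
grip_width: 0.1
finger_force: 0.0
```

Request:
play_rows([
  [[0, 0, -0.05], [0, 0, 0]],
  [[0, 0, -0.05], [0, 0, 0]],
  [[0, 0, 0], [0, 0, 0]],
])

```text
time: 4.42
tool_pos: [636.4, -246.2, 23.9]
tcp_rot: [-2.793, -0.0, 0.28]
contact_force: [-0.2, -0.7, 0.1]
grip_width: 0.5
finger_force: 0.0
```

Request:
play_rows([
  [[0, 0, -0.04], [0, 0, 0]],
  [[0, 0, 0], [0, 0, 0]],
])

```text
time: 4.68
tool_pos: [636.2, -246.1, 22.2]
tcp_rot: [-2.793, 0.0, 0.28]
contact_force: [0.0, -0.1, -0.6]
grip_width: 0.2
finger_force: 0.0
```

Request:
play_rows([
  [[0, 0, -0.04], [0, 0, 0]],
  [[0, 0, 0], [0, 0, 0]],
])

```text
time: 4.92
tool_pos: [636.2, -246.1, 21.0]
tcp_rot: [-2.793, 0.0, 0.28]
contact_force: [0.7, 0.3, 0.4]
grip_width: 0.8
finger_force: 0.0
```

Request:
play_rows([
  [[0, 0, -0.04], [0, 0, 0]],
  [[0, 0, 0], [0, 0, 0]],
])

```text
time: 5.18
tool_pos: [636.2, -246.2, 19.8]
tcp_rot: [-2.793, 0.0, 0.28]
contact_force: [-0.6, -0.6, 0.1]
grip_width: 0.2
finger_force: 0.0
```

Request:
play_rows([
  [[0, 0, -0.03], [0, 0, 0]],
  [[0, 0, 0], [0, 0, 0]],
])

```text
time: 5.42
tool_pos: [636.3, -246.2, 19.2]
tcp_rot: [-2.793, -0.0, 0.28]
contact_force: [-1.0, -0.3, 0.3]
grip_width: 0.4
finger_force: 0.3
```

Request:
play_rows([
  [[0, 0, -0.03], [0, 0, 0]],
  [[0, 0, 0], [0, 0, 0]],
])

```text
time: 5.68
tool_pos: [636.4, -246.2, 19.0]
tcp_rot: [-2.793, -0.0, 0.28]
contact_force: [-1.1, 0.2, 5.4]
grip_width: 0.7
finger_force: 2.5
```

The closed tip is only about 8 mm thick along the closing direction, since contact came at TCP z≈19.2. The 19 mm pad width makes a better ski, so I'll lift and turn the tool 90° about its own axis. First a check on joint 6.

```bash
python3 -c "
from h import *
print(get_obs()['joint_positions'].round(2))"
```

```text
[-0.58  0.98  1.03  0.23  1.4   0.64]
```

Request:
play_rows([
  [[0, 0, 0.9], [0.09, -0.31, 0.88]],
  [[0, 0, 0.9], [0.09, -0.31, 0.88]],
  [[0, 0, 0], [0.09, -0.31, 0.88]],
  [[0, 0, 0], [0.09, -0.31, 0.88]],
  [[0, 0, 0], [0.09, -0.31, 0.88]],
  [[0, 0, 0], [0.09, -0.31, 0.88]],
  [[0, 0, 0], [0.09, -0.31, 0.88]],
  [[0, 0, 0], [0.09, -0.31, 0.88]],
  [[0, 0, 0], [0.09, -0.31, 0.88]],
  [[0, 0, 0], [0.09, -0.31, 0.88]],
  [[0, 0, 0], [0.09, -0.31, 0.88]],
  [[0, 0, 0], [0.09, -0.31, 0.88]],
])

```text
time: 7.18
tool_pos: [636.2, -246.2, 71.9]
tcp_rot: [3.138, -0.353, 1.855]
contact_force: [-0.4, 0.1, 0.0]
grip_width: 0.6
finger_force: 0.0
```

Request:
play_rows([
  [[0, 0, 0], [0.6, 0.17, 0]],
  [[0, 0, -0.6], [0, 0, 0]],
  [[0, 0, 0], [0, 0, 0]],
  [[0, 0, 0], [0, 0, 0]],
])

```text
time: 7.68
tool_pos: [636.2, -245.7, 53.9]
tcp_rot: [3.14, -0.439, 1.85]
contact_force: [0.2, 0.4, 0.7]
grip_width: 0.4
finger_force: 0.0
```

```bash
python3 - <<'E'
from h import *
from scipy.spatial.transform import Rotation as Ro
o=get_obs(); print(o["time"],o["tool_pos"],o["contact_force"],o["joint_positions"].round(2))
R=Ro.from_euler("xyz",o["tcp_rot"]).as_matrix(); p=.2802;a=np.radians(25)
ux=np.array([np.cos(p),np.sin(p),0]);uy=np.array([-np.sin(p),np.cos(p),0]);z=np.array([0,0,1.])
zt=np.sin(a)*uy-np.cos(a)*z; T=np.c_[np.cross(ux,zt),ux,zt]
for s in(1,-1):
  T2=np.c_[s*np.cross(ux,zt),s*ux,zt]; d=Ro.from_matrix(T2@R.T).as_rotvec()
  if np.linalg.norm(d)<1: print("needed turn units",np.degrees(d)/8)
E
```

```text
7.675 [ 636.24165916 -245.7150468    53.91247187] [0.16873901 0.37060157 0.69772767] [-0.6   0.99  0.94  0.28  1.56 -0.93]
needed turn units [-0.02338501  0.00531687  0.00899214]
```

Request:
play_rows([
  [[0, 0, -0.9], [0, 0, 0]],
  [[0, 0, -0.07], [0, 0, 0]],
  [[0, 0, 0], [0, 0, 0]],
])

```text
time: 8.05
tool_pos: [636.6, -246.1, 25.9]
tcp_rot: [3.139, -0.439, 1.851]
contact_force: [0.6, -0.6, -0.3]
grip_width: 0.5
finger_force: 0.0
```

Request:
play_rows([
  [[0, 0, -0.08], [0, 0, 0]],
  [[0, 0, 0], [0, 0, 0]],
])

```text
time: 8.3
tool_pos: [636.5, -246.4, 23.2]
tcp_rot: [3.139, -0.439, 1.85]
contact_force: [-1.1, -1.3, -0.1]
grip_width: 0.5
finger_force: 0.0
```

Request:
play_rows([
  [[0, 0, -0.03], [0, 0, 0]],
  [[0, 0, 0], [0, 0, 0]],
])

```text
time: 8.55
tool_pos: [636.3, -246.2, 21.8]
tcp_rot: [3.139, -0.439, 1.85]
contact_force: [0.4, -0.1, 0.1]
grip_width: 0.4
finger_force: 0.1
```

Request:
play_rows([
  [[0, 0, -0.03], [0, 0, 0]],
  [[0, 0, 0], [0, 0, 0]],
])

```text
time: 8.8
tool_pos: [636.4, -246.3, 21.2]
tcp_rot: [3.139, -0.439, 1.85]
contact_force: [0.6, -0.6, 2.6]
grip_width: 0.5
finger_force: 1.3
```

Contact at TCP z≈21.3 matches the 19 mm sole model, so the rear tip edge is at TCP z − 21.2. I'll lift to the stroke height and move up to just before flag 1.

Request:
play_rows([
  [[0, 0, 0.95], [0, 0, 0]],
  [[-0.166, 0.576, 0], [0, 0, 0]],
  [[-0.166, 0.576, 0], [0, 0, 0]],
  [[-0.166, 0.576, 0], [0, 0, 0]],
  [[-0.083, 0.288, 0], [0, 0, 0]],
  [[-0.083, 0.288, 0], [0, 0, 0]],
  [[-0.083, 0.288, 0], [0, 0, 0]],
  [[0, 0, 0], [0, 0, 0]],
  [[0, 0, 0], [0, 0, 0]],
])

```text
time: 9.93
tool_pos: [614.0, -168.8, 49.4]
tcp_rot: [3.139, -0.439, 1.85]
contact_force: [0.8, -0.7, -0.1]
grip_width: 0.5
finger_force: 0.0
```

```bash
cat >> h.py <<'E'
def bpos():
    o=get_obs(); d=o["tool_pos"][:2]-[570.3,-17.2]; c,s=np.cos(.2802),np.sin(.2802)
    print("t",o["time"],"x",c*d[0]+s*d[1],"rear y",-s*d[0]+c*d[1]-.6,"rear z",o["tool_pos"][2]-21.25,o["contact_force"].round(1))
E
python3 - <<'E'
from h import *
bpos()
c=capture("scene"); cv2.imwrite("pics/s.png",cv2.resize(c["frame"][...,::-1][130:400,110:470],(800,600)))
E
```

```text
t 9.925 x 0.07268689738020129 rear y -158.34986927309583 rear z 28.12146402127182 [ 0.8 -0.7 -0.1]
```

View pics/s.png

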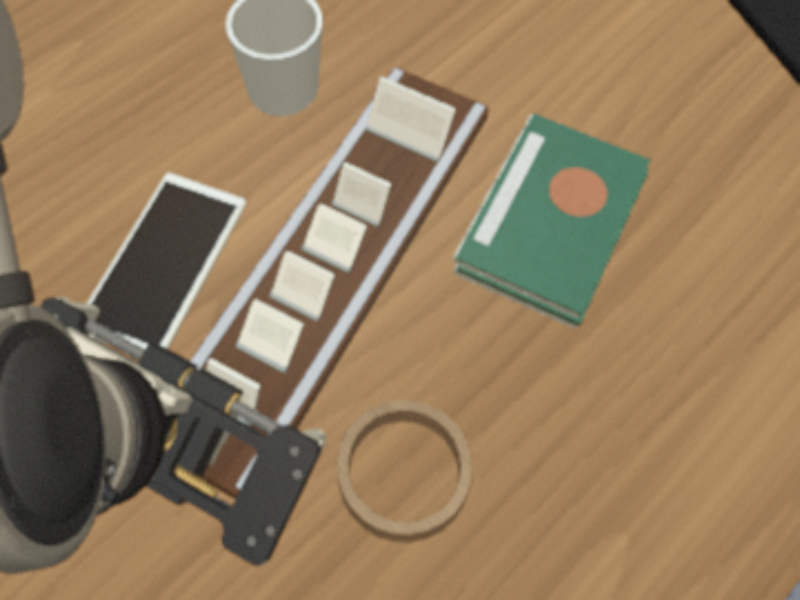

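The tool is centred on the row just before flag 1 (about (235, 380)), with the mug, phone and tape clear. Starting the stroke over flag 1.

Request:
play_rows([
  [[-0.083, 0.288, 0], [0, 0, 0]],
  [[-0.083, 0.288, 0], [0, 0, 0]],
  [[-0.083, 0.288, -0.017], [0, 0, 0]],
  [[-0.083, 0.288, -0.05], [0, 0, 0]],
  [[-0.083, 0.288, -0.05], [0, 0, 0]],
  [[-0.083, 0.288, -0.023], [0, 0, 0]],
])

```text
time: 10.72
tool_pos: [598.7, -115.8, 45.0]
tcp_rot: [3.14, -0.44, 1.85]
contact_force: [-0.0, -0.9, 1.0]
grip_width: 0.4
finger_force: 0.7
```

```bash
python3 - <<'E'
from h import *
bpos()
c=capture("top"); cv2.imwrite("pics/t1.png",cv2.resize(c["frame"][...,::-1][150:330,160:430],(800,533)))
E
```

```text
t 10.725 x -0.03161342041400417 rear y -103.23291809232282 rear z 23.728019650205923 [-0.  -0.9  1. ]
```

View pics/t1.png

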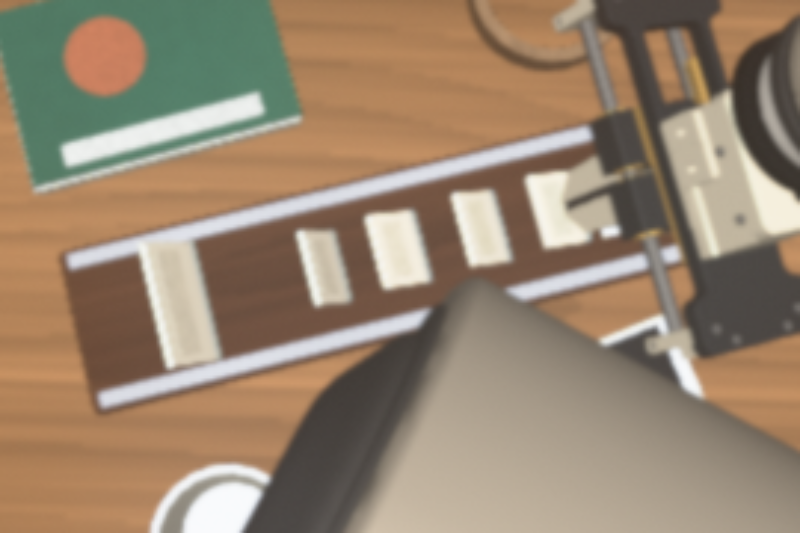

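The tip is at flag 2 (about (565, 205)) with flag 1 folded under it. Force is about 1 N and the board hasn't moved. Continuing over flags 2 and 3.

Request:
play_rows([
  [[-0.083, 0.288, 0.14], [0, 0, 0]],
  [[-0.083, 0.288, -0.017], [0, 0, 0]],
  [[-0.083, 0.288, -0.05], [0, 0, 0]],
  [[-0.083, 0.288, -0.05], [0, 0, 0]],
  [[-0.083, 0.288, -0.023], [0, 0, 0]],
  [[-0.083, 0.288, 0.14], [0, 0, 0]],
  [[-0.083, 0.288, -0.017], [0, 0, 0]],
  [[-0.083, 0.288, -0.05], [0, 0, 0]],
  [[-0.083, 0.288, -0.05], [0, 0, 0]],
  [[-0.083, 0.288, -0.023], [0, 0, 0]],
])

```text
time: 12.02
tool_pos: [573.7, -29.5, 44.9]
tcp_rot: [3.14, -0.44, 1.85]
contact_force: [0.9, -2.0, 0.3]
grip_width: 0.4
finger_force: 0.7
```

```bash
python3 - <<'E'
from h import *
bpos()
ims=[capture(n)["frame"][...,::-1] for n in("top","scene")]
cv2.imwrite("pics/t3.png",np.hstack([cv2.resize(ims[0][140:340,140:440],(400,267)),cv2.resize(ims[1][130:330,140:440],(400,267))]))
E
```

```text
t 12.025 x -0.11755565470857388 rear y -13.404812496817899 rear z 23.65891754646298 [ 0.9 -2.   0.3]
```

View pics/t3.png

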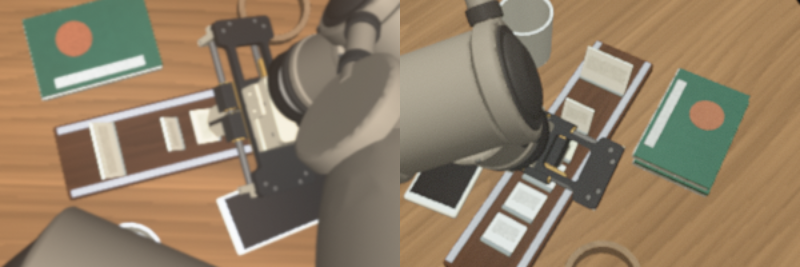

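Flags 1–3 are folded, the tip is at flag 4, and the board is unmoved. Finishing flags 4 and 5, then lifting straight up.

Request:
play_rows([
  [[-0.083, 0.288, 0.14], [0, 0, 0]],
  [[-0.083, 0.288, -0.017], [0, 0, 0]],
  [[-0.083, 0.288, -0.05], [0, 0, 0]],
  [[-0.083, 0.288, -0.05], [0, 0, 0]],
  [[-0.083, 0.288, -0.023], [0, 0, 0]],
  [[-0.083, 0.288, 0.14], [0, 0, 0]],
  [[-0.083, 0.288, -0.017], [0, 0, 0]],
  [[-0.083, 0.288, -0.05], [0, 0, 0]],
  [[-0.083, 0.288, -0.05], [0, 0, 0]],
  [[-0.083, 0.288, -0.023], [0, 0, 0]],
])

```text
time: 13.38
tool_pos: [548.8, 56.9, 44.9]
tcp_rot: [3.14, -0.44, 1.85]
contact_force: [-0.0, 1.2, -0.3]
grip_width: 0.5
finger_force: 0.0
```

Request:
play_rows([
  [[0, 0, 0.3], [0, 0, 0]],
  [[0, 0, 0.8], [0, 0, 0]],
  [[0, 0, 1], [0, 0, 0]],
  [[0, 0, 1], [0, 0, 0]],
  [[0, 0, 1], [0, 0, 0]],
  [[0, 0, 1], [0, 0, 0]],
  [[0.3, -0.9, 0.3], [0, 0, 0]],
  [[0.3, -0.9, 0.3], [0, 0, 0]],
  [[0.3, -0.9, 0.3], [0, 0, 0]],
  [[0.3, -0.9, 0], [0, 0, 0]],
  [[0.3, -0.9, 0], [0, 0, 0]],
  [[0.3, -0.9, 0], [0, 0, 0]],
])

```text
time: 14.88
tool_pos: [603.2, -106.9, 225.8]
tcp_rot: [3.139, -0.439, 1.85]
contact_force: [0.7, 0.8, -0.7]
grip_width: 0.5
finger_force: 0.0
```

Request:
play_rows([
  [[0, -1, 0], [0, 0, 0]],
  [[0, -1, 0], [0, 0, 0]],
  [[0, -1, 0], [0, 0, 0]],
  [[0, -1, 0], [0, 0, 0]],
  [[0, -1, 0], [0, 0, 0]],
  [[0, -1, 0], [0, 0, 0]],
  [[0, -1, 0], [0, 0, 0]],
  [[0, 0, 0], [0, 0, 0]],
])

```text
time: 15.88
tool_pos: [602.4, -318.2, 224.6]
tcp_rot: [3.14, -0.439, 1.847]
contact_force: [-0.1, 0.5, -0.5]
grip_width: 0.7
finger_force: 0.0
```

```bash
python3 - <<'E'
from h import *
bpos()
ims=[capture(n)["frame"][...,::-1] for n in("top","scene")]
cv2.imwrite("pics/t5.png",np.hstack([cv2.resize(ims[0][140:350,150:430],(400,300)),cv2.resize(ims[1][130:370,130:450],(400,300))]))
E
```

```text
t 15.875 x -52.38652228952951 rear y -298.6928795918573 rear z 203.3995415255096 [-0.1  0.5 -0.5]
```

View pics/t5.png

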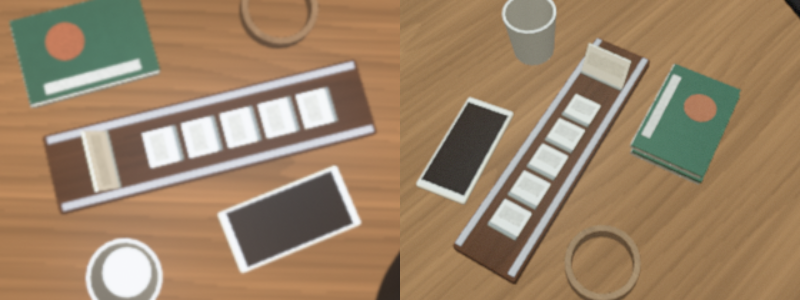

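All five narrow flags lie flat, the wide flag still stands, and the board and other items are where they were.

```bash
python3 -c "
from plant import bot
print(bot.close_job())"
```

```text
the job is handed in; nothing more can be done
None
```

The job is handed in: one light pass folded the five narrow flags flat in order, the wide flag still stands, and the last pictures show the board and everything else undisturbed.

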